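# Pack the pin gauges for calibration

## Robot

A 6-joint arm with a two-finger parallel gripper is mounted at the origin on a cart in front of the work surface, level with it; the furniture and walls round the work are solid. World frame = base frame: x ahead of the robot, y to its left, z up, the work surface at z = 0. Lengths are in m, angles in degrees, forces in N, time in s.
With the tool pointing down it reaches from about 0.4 to 0.825 m from the base axis. Payload 7 kg.
Tool frame: the origin (TCP) lies between the finger pads; the fingertips stand 19 mm ahead of it and the grasp point (between the pads) is the TCP; z points along the fingers, y is the line along which they close (so a half turn about z gives the same grasp; the last joint's range is limited). The gripper opens to 88 mm and grips with 3 to 60 N. Pads are 19 mm wide; open, the fingers measure 130 mm over their backs; the gripper's body (78 mm by 193 mm) begins 47 mm behind the grasp point.
Start: joints at [92.71, 20.546, 0.682, 0, -70.136, -16.507], TCP at [0.161, 0.655, 0.246] pointing down, gripper open.
Joint ranges: [-176.03, 176.03], [-82.01, 121.73], [-58.28, 71.71], [-173.87, 95.51], [-174.79, -0.11], [-173.66, 173.66]. Speed limits (degrees/s): [136.94, 136.94, 172.46, 180, 180, 180].

## Interface

Orientations are given as [roll, pitch, yaw] about the fixed x, y, z axes, in that order (R = Rz(yaw) Ry(pitch) Rx(roll)).
In Python, from plant import get_obs, snapshot, close_job, spot_in, spot_point gives the robot as it stands.
- The arm moves only by the tool play_rows, never from a script. Its argument "plan" is a list of rows, each a list of 6 numbers: the shift along the tool's x, y, z in cm, then the turn, a rotation vector about the tool's x, y, z in degrees. A call has 1 to 20 rows; each row shifts and turns the commanded pose from where the row before left it, along the tool's axes as they then stand; what a row does not reach is not made up. A row lasts 1/12 s, in which the tool goes at most 41.7 mm and 7.16 degrees, less where a joint would pass 70% of its speed; a pose out of reach is approached as far as the arm can. A call is refused whole if a number of a shift passes 4.17 or a number of a turn 7.16, either way. A call with a gripper value outside its range is refused whole. "grip" is the finger opening in cm, from 0 to 8.76, set as the call begins (left out, the last holds). The fingers move at their own pace and stop on an object; the grip force is fixed at half the most. Time passes only in rows, so rows that do not move let the fingers close. It gives the time, the measured TCP pose, the force, the opening and the grip force at its end, in the units of the state.
- get_obs(): the state, without advancing time (a new reading comes with each control period).
- snapshot(name): name is "scene" or "side" or "wrist"; returns a dict with "frame" (480x640x3 uint8, red, green, blue), "fx", "fy", "cx", "cy" (pixels), "k1" (the pictures are not rectified: a ray, as slopes to the right and down, at radius r is drawn at 1 + k1 r^2 times it, then the intrinsics apply), "position" and "attitude" of the camera in the world. Camera axes: x right, y down, z forward; pixel columns grow to the right and rows downward; lengths in m; the calibration is good to about 2 mm. A picture is of the moment at which its call begins. There is no depth.
- close_job(): hands the job in; it is judged then, once.
Trained networks look in the newest picture that a camera, given by its name, has taken for a name from the list of things; names that differ only in an ending like _2 or _b are one class to them, and where a whole thing is asked for, a point or a joint stands for the part that bears it (a point fixed in the world has none). Each returns a list of dicts, best first, with "score" (0 to 1); they miss things now and then, are a little off and sometimes report something else, mostly with a low value. They report only what shows in the picture. A call takes as long as a camera call.
- spot_in(camera, thing): "position" ([x, y, z] in m, in world coordinates, good to about 4 mm: the middle of the surface that is visible of it).
- spot_point(camera, thing): "position" ([x, y, z] in m, in world coordinates, good to about 4 mm: a listed point, or the origin of a listed thing).
The state is a dict: "clock": time; "joint_pos": joint angles; "qvel": joint speeds; "tau": joint torques, N m; "tool_pos": TCP position; "orientation": TCP orientation; "force": force on the tool from outside, world axes, zero at the start; "moment": the same for the moment, N m; "opening": finger opening in m; "gripper_force": force on a finger pad.
Only numpy, scipy, OpenCV 4.12 (cv2) and the standard library are available. Lean on these libraries where they do the work, as an engineer would, in place of code of your own. Each camera call takes 0.05 s, during which the arm holds its last target. There are 200 camera calls.

## Task

Pack the pin gauges for calibration: pull the top drawer of the grey unit right out to its stop, lay every gauge box from it flat in the transit case, one down in each pocket, and push the yellow gap gauge from its wooden stand blade-down fully home into the slot of the case. With nothing standing above the fill line, put the orange lid on so that it seats flush all round, and leave the drawer pushed fully shut. Leave the tape roll, the tweezers and the rest of the bench as they are.

Things in the scene. Friction and masses are not known exactly. Their poses are not given: they have to be found in the camera images.
- case: lower half of the transit case, fixed to the bench: grey shell 138 (x) x 218 (y) mm, 20 mm high, with a black-topped insert 124 x 204 mm (blue below, blue pocket floors) rising from it to 34 mm. Origin at the centre of the underside; z up. Four pockets in a row along y, and behind them (+x) a slot for a gauge blade. The lid slips over the insert and rests on the grey ledge, 20 mm up
- pocket_0 (a point): centre of the floor of pocket 1 of the case: an upright-walled recess 51 mm (case x) by 41 mm (case y), 7 mm deep, so a box fits only with its 46 mm side along case x and then stands 9 mm out of it. Axes as the case
- pocket_1 (a point): centre of the floor of pocket 2 of the case: an upright-walled recess 51 mm (case x) by 41 mm (case y), 7 mm deep, so a box fits only with its 46 mm side along case x and then stands 9 mm out of it. Axes as the case
- pocket_2 (a point): centre of the floor of pocket 3 of the case: an upright-walled recess 51 mm (case x) by 41 mm (case y), 7 mm deep, so a box fits only with its 46 mm side along case x and then stands 9 mm out of it. Axes as the case
- pocket_3 (a point): centre of the floor of pocket 4 of the case: an upright-walled recess 51 mm (case x) by 41 mm (case y), 7 mm deep, so a box fits only with its 46 mm side along case x and then stands 9 mm out of it. Axes as the case
- slot (a point): centre of the steel-lined mouth of the blade slot in the case's insert, in its top face: 5.5 mm (case x) by 26 mm (case y), 28 mm deep, mouth edges chamfered. Axes as the case
- box_0 (a point): centre of a small red pin-gauge box, 36 x 46 x 16 mm, 55 g, half-way up; its x axis runs along the 36 mm side, y along the 46 mm side, z up. Starts flat on the floor of the top drawer; absent in some starts
- box_1 (a point): centre of a small grey box with red top, pin-gauge box, 36 x 46 x 16 mm, 55 g, half-way up; its x axis runs along the 36 mm side, y along the 46 mm side, z up. Starts flat on the floor of the top drawer; absent in some starts
- box_2 (a point): centre of a small red pin-gauge box, 36 x 46 x 16 mm, 55 g, half-way up; its x axis runs along the 36 mm side, y along the 46 mm side, z up. Starts flat on the floor of the top drawer; absent in some starts
- box_3 (a point): centre of a small grey box with red top, pin-gauge box, 36 x 46 x 16 mm, 55 g, half-way up; its x axis runs along the 36 mm side, y along the 46 mm side, z up. Starts flat on the floor of the top drawer; absent in some starts
- gauge_grip (a point): centre of the yellow grip of the gap gauge; the grip is 10 (x) x 30 (y) x 12 (z) mm, its underside is the shoulder; below it a steel blade 3 (x) x 22 (y) mm reaches 25 mm down from the shoulder. 50 g. Pinch the grip across its 10 mm from above. Starts standing in the middle slot (same size as the case's) of the stand, shoulder on the stand's top; home in the case when its shoulder rests on the insert, so the grip stands 12 mm above it
- stand: wooden gauge stand, fixed, 50 x 126 mm, 34 mm high, with three slots; origin at the centre of its underside
- lid_rim (a point): centre of the rim plane (lower edge) of the orange lid, a deep cap 138 (x) x 218 (y) mm outside, 32 mm high, inside 129 x 209 mm and 28 mm deep, 320 g, walls 4.5 mm; x, y, z as named, z up. Starts right way up on the bench; may go on either way round. Seated, its rim lies 20 mm above the case's underside and 14 mm is left between the insert's top and the inside of the lid: a box not down in its pocket or a gauge not home holds it up
- lid_handle (a point): centre of the black handle bar on the lid, 51 mm above the rim: a bar 14 (x) x 86 (y) x 14 (z) mm with 12 mm of air beneath
- unit: grey drawer unit, blue fronts, fixed, 230 (x) x 280 (y) x 150 mm high; origin under its centre; drawers open to its -x. In the upper of two, a partition leaves a front compartment 116 (x) x 238 (y) mm for the boxes: at the stop it spans unit x = -252 to -136 mm. Drawer floor 85 mm above the bench, walls 43 mm and front 52 mm above that floor; casing starts at unit x = -100 mm
- unit_drawer0 (a joint): top drawer of the unit: 0 shut, 0.1576 m out at its stop; slides stiffly with about 1 N friction and stays where left
- unit_drawer0_handle (a point): middle of the top drawer's bar handle: an 11 mm round bar, 120 mm long along y, 112 mm above the bench, 35 mm in front of the drawer's front, 38 mm below the unit's top. x is the unit's x
- tape_roll: yellow tape roll lying on the bench, 97 mm across, 19 mm high: leave alone
- tweezers: steel tweezers on the bench, 119 mm long: leave alone

How it is judged (in metres and radians):
On the way, in this order (a step that is already met when the one before it is completed fails the run):
1. the top drawer is pulled out to its stop (over 151 mm) (value of joint unit_drawer0 above 0.151 m), for 0.2 s.
2. every gauge box lies flat in a pocket and the gap gauge is home in the slot of the case (x of box_0 in the frame of case between -0.0375 and -0.0225 m and y of box_0 in the frame of case between -0.085 and 0.085 m and z of box_0 in the frame of case between 0.032 and 0.0375 m and angle between each of box_0, box_1, box_2, box_3's own z axis and vertical below 0.08 rad and x of box_1 in the frame of case between -0.0375 and -0.0225 m and y of box_1 in the frame of case between -0.085 and 0.085 m and z of box_1 in the frame of case between 0.032 and 0.0375 m and x of box_2 in the frame of case between -0.0375 and -0.0225 m and y of box_2 in the frame of case between -0.085 and 0.085 m and z of box_2 in the frame of case between 0.032 and 0.0375 m and x of box_3 in the frame of case between -0.0375 and -0.0225 m and y of box_3 in the frame of case between -0.085 and 0.085 m and z of box_3 in the frame of case between 0.032 and 0.0375 m and x of gauge_grip in the frame of case between 0.034 and 0.042 m and y of gauge_grip in the frame of case between -0.005 and 0.005 m and z of gauge_grip in the frame of case between 0.037 and 0.0425 m and angle between gauge_grip's own z axis and vertical below 0.12 rad), for 0.2 s.
3. the lid is seated flush on the case (z of lid_rim in the frame of case between 0.018 and 0.0222 m and x of lid_rim in the frame of case between -0.006 and 0.006 m and y of lid_rim in the frame of case between -0.006 and 0.006 m and angle between lid_rim's own z axis and vertical below 0.03 rad), for 0.3 s.
At the end, for the whole second after the job is handed in: Every box present lies flat in a pocket (within 7.5 mm across the row, 2 mm in height), the gauge is home in the slot (within 2.5 mm), the lid sits on the rim within 2 mm, centred within 6 mm, level within 0.03 rad, and the top drawer is shut within 6 mm (all of step 2 and all of step 3 and value of joint unit_drawer0 below 0.006 m); the robot touches nothing.
It fails at once if the tape roll or the tweezers are pushed more than 3 cm (distance of any of tape_roll, tweezers from where it was at the start of the episode above 0.03 m).
Of pin_box_0, pin_box_1, pin_box_2, pin_box_3 only 2 to 4 are there at a start; the rules pass over those that are not, and their reading is None.
At some moment in a run one of lid, pin_box_0, pin_box_1, pin_box_2, pin_box_3 may be knocked a few centimetres aside while the robot is not near it.
It also fails if it takes over 210 s, if anything falls off the work surface, if the arm or the gripper's body presses on something with over 40 N, if the wrist force passes 120 N, or if a joint passes its speed limit or range.

## Working session

There is one attempt and no reset: what is moved stays moved. The work goes in short steps, Python scripts to look and compute and a tool call to move; the robot and the scene stay as the last step left them, time stands still between calls to the robot, and variables do not carry over. Pictures are saved under pics/ and viewed, at most 15 in all, crops included, and the job is handed in when it is done.

Besides the shell and the picture viewer there is one more tool, called after "Request:" as name(argument=value, ...) on one line, values as JSON. play_rows: Moves the arm, as the interface text tells. Its arguments: {"type":"object","properties":{"plan":{"type":"array","items":{"type":"array","items":{"type":"number"}}},"grip":{"type":"number"}},"required":["plan"]}

```bash
mkdir -p pics; ls
cat > h.py <<'E'
import numpy as np, cv2
from plant import get_obs, snapshot, close_job, spot_in, spot_point
from scipy.spatial.transform import Rotation as R
def save(cam,name):
    s=snapshot(cam); cv2.imwrite(f'pics/{name}.png',s['frame'][:,:,::-1]); return s
def spots(cam,names,f=spot_point,n=2):
    for k in names:
        for d in f(cam,k)[:n]: print(cam,k,np.round(d['position'],4),round(d['score'],2))
E
python3 - <<'E'
from h import *
o=get_obs();print(o)
for c in ['scene','side','wrist']:
    s=save(c,c+'0');print(c,s['position'],s['attitude'],s['fx'],s['k1'])
    spots(c,['case','slot','pocket_0','stand','gauge_grip','lid_rim','lid_handle','unit','unit_drawer0_handle','tape_roll','tweezers'],n=1)
E
```

```text
pics
{'clock': 0.0, 'joint_pos': array([ 9.27089978e+01,  2.05905962e+01,  6.33797140e-01, -2.06312476e-02,
       -7.01353496e+01, -1.65060645e+01]), 'qvel': array([ 0.00430449, -0.00250056, -0.02559433, -0.03388179,  0.03306916,
        0.05177212]), 'tau': array([ 6.94095743e-04, -5.82722998e+01,  2.93055189e+01,  6.99753240e+00,
        7.03173835e-03, -1.36252502e-04]), 'tool_pos': array([0.16089733, 0.65507204, 0.2446307 ]), 'orientation': array([ 1.79906138e+02, -7.58813621e-03, -1.38040865e+01]), 'force': array([ 0.70853396,  0.059244  , -0.82678249]), 'moment': array([0.05026383, 0.00488404, 0.02941158]), 'gripper_force': 0.0, 'opening': 0.08769295543245693}
scene [-0.43510317 -0.58003873  1.22731117] [-135.02953565    1.14909473  -58.84351886] 599.2575691685457 -0.07849758471615961
scene case [ 0.5025  0.0722 -0.0012] 0.77
scene slot [0.5368 0.0665 0.0357] 0.7
scene pocket_0 [0.4755 0.0999 0.0285] 0.82
scene stand [6.697e-01 9.100e-03 3.000e-04] 0.84
scene gauge_grip [0.6675 0.0042 0.0378] 0.46
scene lid_handle [0.5065 0.3759 0.0476] 0.59
scene unit [ 0.6487 -0.2543  0.0011] 0.58
scene unit_drawer0_handle [ 0.4892 -0.2463  0.1125] 0.69
scene tape_roll [0.4856 0.1475 0.0283] 0.26
scene tweezers [ 5.032e-01  7.490e-02 -3.000e-04] 0.55
side [ 0.01828208 -1.08245386  0.56343118] [-1.11880419e+02  2.51238454e-02 -2.39751976e+01] 494.9315909001432 -0.04479264101103206
side case [ 0.4962  0.0681 -0.0021] 0.61
side slot [0.5379 0.0613 0.0341] 0.67
side pocket_0 [0.4568 0.0072 0.0299] 0.96
side lid_rim [ 0.5066  0.3739 -0.0007] 0.91
side lid_handle [0.5139 0.3746 0.0502] 0.62
side unit [ 0.6527 -0.2553  0.0012] 0.83
side unit_drawer0_handle [ 0.4885 -0.2471  0.1078] 0.93
side tape_roll [0.6494 0.2401 0.002 ] 0.55
side tweezers [0.4727 0.1003 0.0266] 0.74
wrist [0.23412162 0.63615116 0.38486458] [ 1.63706476e+02 -1.13350929e-02 -1.03812244e+02] 332.4108869756939 -0.032392434643335924
```

View pics/scene0.png

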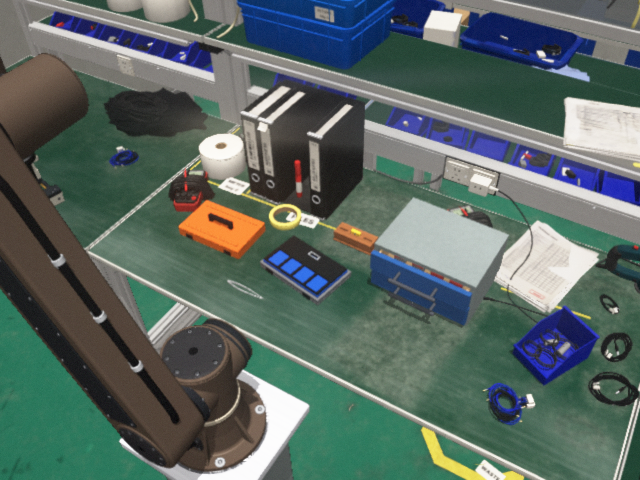

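View pics/side0.png

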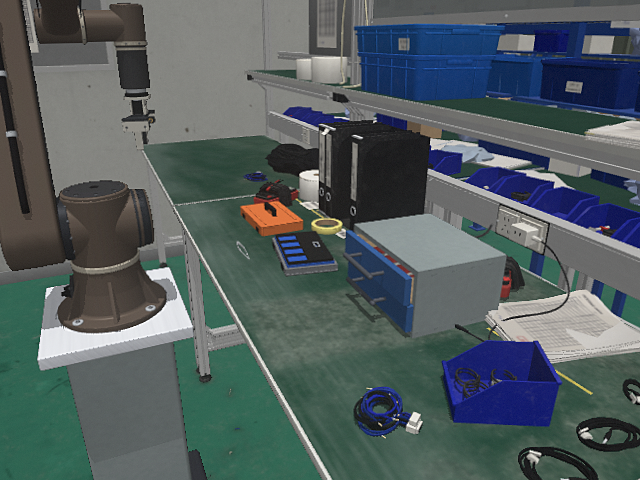

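Scene: case at about pixel (305,268), lid (222,230), stand (355,236), unit (440,260) with its drawers closed, tape (285,216), tweezers (245,289). I'll move over the case to look closer with the wrist camera.

Request:
play_rows(plan=[[0,0,0,0,0,-6.9],[0,0,0,0,0,-6.9],[2.2,3.3,-0.2,0,0,0],[2.2,3.3,-0.2,0,0,0],[2.2,3.3,-0.2,0,0,0],[2.2,3.3,-0.2,0,0,0],[2.2,3.3,-0.2,0,0,0],[2.2,3.3,-0.2,0,0,0],[2.2,3.3,-0.2,0,0,0],[2.2,3.3,-0.2,0,0,0],[2.2,3.3,-0.2,0,0,0],[2.2,3.3,-0.2,0,0,0],[2.2,3.3,-0.2,0,0,0],[2.2,3.3,-0.2,0,0,0],[2.2,3.3,-0.2,0,0,0],[2.2,3.3,-0.2,0,0,0],[2.2,3.3,-0.2,0,0,0],[2.2,3.3,-0.2,0,0,0],[0,0,0,0,0,0],[0,0,0,0,0,0]], grip=1.0)

```text
clock: 3.47
tool_pos: [0.5138, 0.1255, 0.2775]
orientation: [180.0, 0.0, -0.2]
force: [0.1, 0.1, 0.4]
opening: 0.0097
gripper_force: 0.0
```

Run:
```python
from h import *
s=save('wrist','w1');print(s['position'],s['attitude'],s['k1'],s['cx'],s['cy'])
spots('wrist',['case','slot','stand','gauge_grip','lid_rim','lid_handle','tape_roll','tweezers','unit_drawer0_handle','unit'])
spots('wrist',['pocket_0'],n=6)
```

```text
[0.58916325 0.12389008 0.41675038] [ 1.63697270e+02 -8.94556805e-03 -9.02574907e+01] -0.032392434643335924 319.92658644550045 242.24409522725384
wrist case [ 0.4949  0.0734 -0.0019] 0.9
wrist case [0.5092 0.3672 0.0013] 0.45
wrist slot [0.5374 0.063  0.0282] 0.9
wrist slot [0.4811 0.1464 0.032 ] 0.29
wrist stand [6.685e-01 8.800e-03 2.000e-04] 0.88
wrist stand [0.4971 0.0726 0.0024] 0.19
wrist gauge_grip [0.6715 0.0044 0.0382] 0.77
wrist lid_rim [ 0.5102  0.3716 -0.0018] 0.66
wrist lid_rim [0.4551 0.0067 0.0256] 0.57
wrist lid_handle [0.5109 0.3739 0.0494] 0.68
wrist lid_handle [0.478  0.1445 0.0303] 0.16
wrist unit [ 0.6508 -0.2519  0.0014] 0.97
wrist unit [ 0.667   0.0101 -0.0022] 0.74
wrist pocket_0 [0.4802 0.145  0.0302] 0.85
wrist pocket_0 [0.4697 0.101  0.0282] 0.83
```

View pics/w1.png

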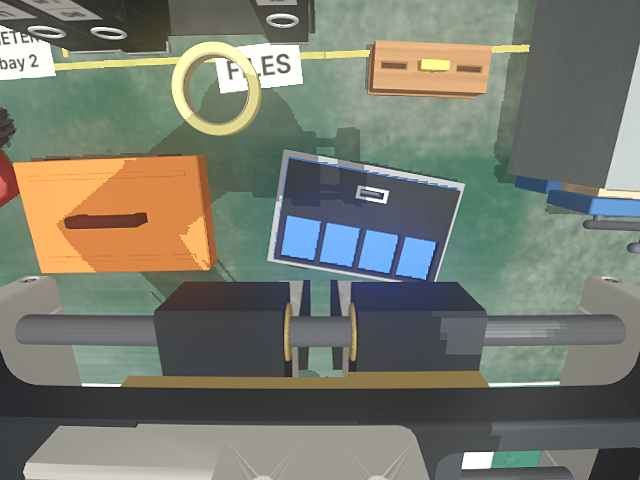

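The wrist view shows the case with its four blue pockets (302,238)…(417,257), the slot at (372,194), the gauge grip at (435,65), the lid handle at (106,220), and the tape at (215,88). I'll measure these from the pixels.

```bash
cat >> h.py <<'E'
def ray(s,px):
    px=np.atleast_2d(np.asarray(px,float)); K=np.array([[s['fx'],0,s['cx']],[0,s['fy'],s['cy']],[0,0,1]])
    n=cv2.undistortPoints(px[:,None],K,np.array([s['k1'],0,0,0,0.]))[:,0]
    M=R.from_euler('xyz',s['attitude'],degrees=True).as_matrix()
    return np.c_[n,np.ones(len(n))]@M.T
def unproj(s,px,z):
    r=ray(s,px);p=np.asarray(s['position']);return p+r*((z-p[2])/r[:,2])[:,None]
def proj(s,P):
    M=R.from_euler('xyz',s['attitude'],degrees=True).as_matrix()
    c=(np.atleast_2d(P)-s['position'])@M; n=c[:,:2]/c[:,2:]; n=n*(1+s['k1']*(n**2).sum(1,keepdims=True))
    return n*[s['fx'],s['fy']]+[s['cx'],s['cy']]
def blobs(s,lo,hi,z,roi=None,amin=30):
    f=s['frame']; h=cv2.cvtColor(f,cv2.COLOR_RGB2HSV); m=cv2.inRange(h,np.array(lo),np.array(hi))
    if roi: k=np.zeros_like(m);k[roi[1]:roi[3],roi[0]:roi[2]]=1;m=m*k
    out=[]
    for c in cv2.findContours(m,cv2.RETR_EXTERNAL,cv2.CHAIN_APPROX_NONE)[0]:
        if cv2.contourArea(c)<amin: continue
        P=unproj(s,c[:,0].astype(float),z)[:,:2]
        (cx,cy),(w,l),a=cv2.minAreaRect((P*1000).astype(np.float32))
        a=a+90 if l<w else a   # angle of the short side
        out.append((np.round(c[:,0].mean(0)),np.round([cx,cy,min(w,l),max(w,l)],1),round((a+90)%180-90,1)))
    return out
E
cat > look.py <<'E'
from h import *
s=snapshot('wrist');np.save('s.npy',s,allow_pickle=True)
for n,a in dict(pockets=((95,90,120),(125,255,255),.027,(255,190,460,290),300),slot=((0,0,200),(180,60,255),.034,(345,175,400,215),20),grip=((22,120,120),(35,255,255),.046,(400,45,470,85)),lid=((5,120,100),(18,255,255),.032,(0,140,220,280),500),stand=((3,60,60),(20,200,255),.034,(360,35,500,100),300),handle=((0,0,0),(180,255,70),.058,(50,195,160,240),100)).items():
    for b in blobs(s,*a): print(n,*b)
E
python3 look.py
```

```text
pockets [417. 257.] [454.2   5.7  40.1  51.3] 79.3
pockets [379. 250.] [463.2  52.9  41.8  51.3] 79.1
pockets [341. 243.] [472.2 100.6  42.2  51.4] 79.4
pockets [303. 236.] [481.1 147.9  42.5  51.2] 79.2
slot [379. 194.] [534.1  60.2  14.8  28.2] -10.9
grip [436.  64.] [667.8   7.2  11.2  31.7] 0.7
lid [119. 210.] [509.7 367.2 139.6 230. ] 0.9
stand [431.  69.] [666.1   9.   53.  128.4] -1.9
```

Request:
play_rows(plan=[[-0.9,3.5,0,0,0,0],[-0.9,3.5,0,0,0,0],[-0.9,3.5,0,0,0,0],[-0.9,3.5,0,0,0,0],[-0.9,3.5,0,0,0,0],[-0.9,3.5,0,0,0,0],[-0.9,3.5,0,0,0,0],[-0.9,3.5,0,0,0,0],[-0.9,3.5,0,0,0,0],[-0.9,3.5,0,0,0,0],[0,0,0,0,0,0],[0,0,0,0,0,0]], grip=0.2)

```text
clock: 5.12
tool_pos: [0.4223, -0.2242, 0.2774]
orientation: [-180.0, 0.0, -0.2]
force: [1.0, 0.4, -0.5]
opening: 0.0019
gripper_force: 0.0
```

Run:
```python
from h import *
s=save('wrist','w2');np.save('s.npy',s,allow_pickle=True);print(s['position'],s['attitude'])
spots('wrist',['unit_drawer0_handle','unit'])
```

```text
[ 0.49760604 -0.22579623  0.41672598] [ 1.63688539e+02 -1.39811087e-03 -9.02421387e+01]
wrist unit_drawer0_handle [ 0.4908 -0.2416  0.1102] 0.56
wrist unit [ 0.6493 -0.2545  0.0024] 0.61
wrist unit [0.495  0.0737 0.0008] 0.33
```

View pics/w2.png

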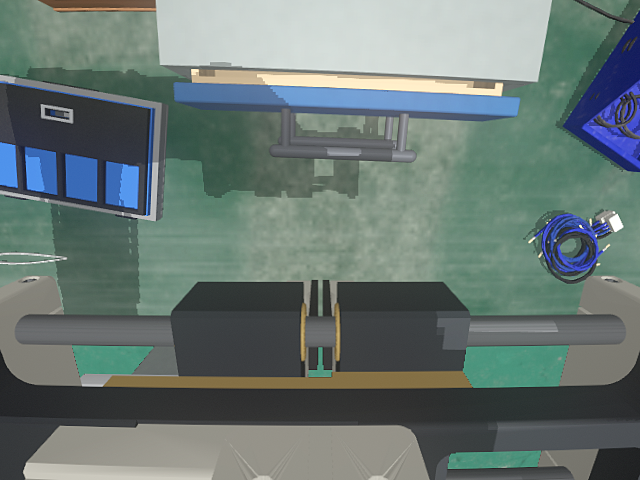

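Upper handle bar runs from pixel (272,152) to (415,157); the blue front's top edge from (175,88) to (518,104).

Run:
```python
from h import *
s=np.load('s.npy',allow_pickle=True).item()
print(unproj(s,[[273,151.5],[414,156]],.114),unproj(s,[[174,83],[520,98]],.137),unproj(s,[[175,103],[518,117]],.137),unproj(s,[[157,65],[540,82]],.15))
```

```text
[[ 0.49250987 -0.18442977  0.114     ]
 [ 0.48827284 -0.30910521  0.114     ]] [[ 0.54541443 -0.11238665  0.137     ]
 [ 0.53396085 -0.38421788  0.137     ]] [[ 0.53078723 -0.11151099  0.137     ]
 [ 0.51970208 -0.38470496  0.137     ]] [[ 0.55568145 -0.10639706  0.15      ]
 [ 0.54367856 -0.39052686  0.15      ]]
```

Request:
play_rows(plan=[[0,0,0,0,0,2.2],[2.96,0.64,0,0,0,0],[2.96,0.64,0,0,0,0],[2.96,0.64,0,0,0,0],[0,0,2,0,0,0],[0,0,2,0,0,0],[0,0,2,0,0,0],[0,0,2,0,0,0],[0,0,2,0,0,0],[0,0,1.5,0,0,0],[0,0,1,0,0,0],[0,0,1,0,0,0],[0,0,1,0,0,0],[0,0,1,0,0,0],[0,0,0.9,0,0,0],[0,0,0,0,0,0],[0,0,0,0,0,0]], grip=0)

```text
clock: 6.68
tool_pos: [0.5109, -0.2451, 0.1132]
orientation: [180.0, 0.0, -2.2]
force: [-0.6, -0.2, 0.6]
opening: 0.0004
gripper_force: 0.0
```

Request:
play_rows(plan=[[-0.5,0,0,0,0,0],[-0.5,0,0,0,0,0],[-1,0,0,0,0,0],[-1.5,0,0,0,0,0],[-1.5,0,0,0,0,0],[-1.5,0,0,0,0,0],[-1.5,0,0,0,0,0],[-1.5,0,0,0,0,0],[-1.5,0,0,0,0,0],[-1.5,0,0,0,0,0],[-1.5,0,0,0,0,0],[-0.8,0,0,0,0,0],[-0.3,0,0,0,0,0],[-0.3,0,0,0,0,0],[-0.2,0,0,0,0,0],[-0.2,0,0,0,0,0],[0,0,0,0,0,0],[0,0,0,0,0,0]])

```text
clock: 8.18
tool_pos: [0.3593, -0.2394, 0.1149]
orientation: [179.9, -0.6, -2.1]
force: [16.1, 1.4, -9.9]
opening: 0.0006
gripper_force: 7.8
```

Run:
```python
from h import *
s=save('scene','s3'); c=s['frame'][200:360,340:540]; cv2.imwrite('pics/s3c.png',cv2.resize(c[:,:,::-1],(800,640)[:2] if 0 else (750,600)))
spots('scene',['unit_drawer0_handle','box_0','box_1'],n=4)
w=save('wrist','w3');np.save('s.npy',w,allow_pickle=True)
spots('wrist',['unit_drawer0_handle','box_0','box_1'],n=4)
print(get_obs()['force'],get_obs()['joint_pos'])
```

```text
scene unit_drawer0_handle [ 0.3407 -0.2404  0.1133] 0.94
scene unit_drawer0_handle [0.6504 0.2403 0.0022] 0.73
scene box_0 [ 0.4581 -0.2185  0.0884] 0.58
scene box_0 [ 0.4548 -0.3209  0.0963] 0.52
scene box_0 [ 0.4527 -0.266   0.0922] 0.47
scene box_0 [0.4722 0.1015 0.0292] 0.42
scene box_1 [ 0.4581 -0.2185  0.0884] 0.58
scene box_1 [ 0.4548 -0.3209  0.0963] 0.52
scene box_1 [ 0.4527 -0.266   0.0922] 0.47
scene box_1 [0.4722 0.1015 0.0292] 0.42
wrist box_0 [ 0.4511 -0.2668  0.0913] 0.89
wrist box_0 [ 0.4579 -0.2161  0.0921] 0.88
wrist box_0 [ 0.4599 -0.159   0.0941] 0.81
wrist box_0 [ 0.4476 -0.3258  0.0887] 0.57
wrist box_1 [ 0.4511 -0.2668  0.0913] 0.89
wrist box_1 [ 0.4579 -0.2161  0.0921] 0.88
wrist box_1 [ 0.4599 -0.159   0.0941] 0.81
wrist box_1 [ 0.4476 -0.3258  0.0887] 0.57
[16.20444677  1.30465627 -9.66552829] [-7.29025375e+00  4.91921129e+00 -3.94714606e+01  8.72200633e-03
 -4.49850188e+01  9.51606078e+01]
```

View pics/w3.png

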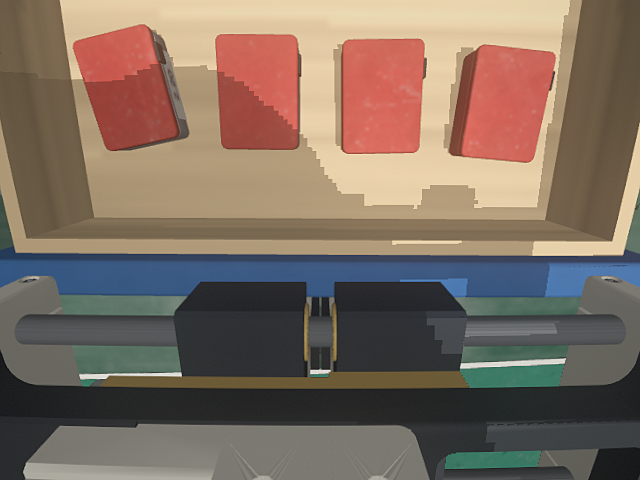

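The picture shows four boxes in the drawer at about (130,88), (258,92), (382,97), (502,103). I'll pull slightly further to confirm the stop.

Request:
play_rows(plan=[[-0.2,0,0,0,0,0],[-0.2,0,0,0,0,0],[0,0,0,0,0,0],[0,0,0,0,0,0]])

```text
clock: 8.92
tool_pos: [0.3591, -0.2394, 0.1155]
orientation: [179.9, -1.0, -2.1]
force: [26.6, 0.3, -19.7]
opening: 0.0006
gripper_force: 13.0
```

Request:
play_rows(plan=[[0.9,0,0,0,0,0],[0.9,0,0,0,0,0],[0,0,-1,0,0,0],[0,0,-2,0,0,0],[0,0,-3,0,0,0],[0,0,-3,0,0,0],[0,0,-3,0,0,0],[0,0,0,0,0,0],[0,0,0,0,0,0]], grip=6.2)

```text
clock: 9.67
tool_pos: [0.3678, -0.2398, 0.2351]
orientation: [180.0, -0.1, -2.2]
force: [0.0, 0.7, -1.2]
opening: 0.0548
gripper_force: 0.0
```

```bash
cat > bx.py <<'E'
from h import *
s=save('wrist','bx%d'%(get_obs()['clock']*10))
np.save('s.npy',s,allow_pickle=True)
f=s['frame']; h=cv2.cvtColor(f,cv2.COLOR_RGB2HSV)
m=cv2.inRange(h,np.array((0,100,60)),np.array((8,255,255)))|cv2.inRange(h,np.array((170,100,60)),np.array((180,255,255)))
m[275:]=0
for c in cv2.findContours(m,cv2.RETR_EXTERNAL,cv2.CHAIN_APPROX_NONE)[0]:
    if cv2.contourArea(c)<500: continue
    P=unproj(s,c[:,0].astype(float),.101)[:,:2]
    (cx,cy),(w,l),a=cv2.minAreaRect((P*1000).astype(np.float32))
    a=a+90 if l>w else a # direction of long side
    print(np.round(c[:,0].mean(0)),np.round([cx,cy,w,l],1),'long',round((a+90)%180-90,1))
spots('wrist',['box_0'],n=5); print(get_obs()['tool_pos'],get_obs()['orientation'])
E
python3 bx.py
```

```text
[422. 130.] [ 452.  -324.6   37.6   46.1] long -7.0
[354. 126.] [ 456.5 -271.1   34.2   46.1] long -1.5
[285. 124.] [ 460.4 -217.7   34.1   45.5] long -2.8
[212. 121.] [ 464.5 -160.7   46.1   34.7] long 8.7
wrist box_0 [ 0.4641 -0.1619  0.0964] 0.95
wrist box_0 [ 0.4556 -0.2681  0.0926] 0.83
wrist box_0 [ 0.4615 -0.2178  0.0898] 0.8
wrist box_0 [ 0.4516 -0.3227  0.093 ] 0.66
[ 0.36651397 -0.23942785  0.23285042] [-1.79974359e+02  8.49263814e-02 -2.21788113e+00]
```

Request:
play_rows(plan=[[2.37,-2.06,0,0,0,0],[2.37,-2.06,0,0,0,0],[2.37,-2.06,0,0,0,0],[2.37,-2.06,0,0,0,0],[0,0,0.3,0,0,6.6],[0,0,0.3,0,0,6.6],[0,0,0.3,0,0,6.6],[0,0,0.3,0,0,6.6],[0,0,0.3,0,0,6.6],[0,0,0.3,0,0,6.6],[0,0,0.3,0,0,6.6],[0,0,0.3,0,0,6.6],[0,0,0.3,0,0,6.6],[0,0,0.3,0,0,6.6],[0,0,0.3,0,0,6.6],[0,0,0.3,0,0,6.5],[0,0,2,0,0,0],[0,0,2,0,0,0],[0,0,0,0,0,0]])

```text
clock: 11.35
tool_pos: [0.4617, -0.1607, 0.1529]
orientation: [179.5, 0.1, -81.4]
force: [-1.7, 0.3, -0.1]
opening: 0.0621
gripper_force: 0.0
```

```bash
cat > to.py <<'E'
# tool-frame steps from here to x y z(mm) yaw(deg)
import sys,numpy as np
from plant import get_obs
a=[float(v) for v in sys.argv[1:]]
o=get_obs();p=o['tool_pos']*1000
for i in range(0,len(a),4):
    q=np.array(a[i:i+3]);y=a[i+3]
    if i==0: y0=o['orientation'][2]
    t=np.radians(y);d=q-p
    print('turn z %.1f; after turn: x %.2f y %.2f z %.2f cm'%((y0-y+180)%360-180,(d[0]*np.cos(t)+d[1]*np.sin(t))/10,(d[0]*np.sin(t)-d[1]*np.cos(t))/10,-d[2]/10)); p=q;y0=y
E
python3 to.py 464.5 -160.7 113 -81.3 464.5 -160.7 200 -100.7  485 148 140 -100.7; python3 -c "from plant import get_obs;o=get_obs();print(o['tool_pos'],o['orientation'])"
```

```text
turn z -0.1; after turn: x 0.05 y -0.27 z 3.99 cm
turn z 19.4; after turn: x -0.00 y 0.00 z -8.70 cm
turn z 0.0; after turn: x -30.71 y 3.72 z 6.00 cm
[ 0.46174311 -0.16066335  0.15294271] [ 1.79518548e+02  1.11452710e-01 -8.13577674e+01]
```

Request:
play_rows(plan=[[0,-0.25,2,0,0,0],[0,0,1.5,0,0,0],[0,0,0.5,0,0,0],[0,0,0,0,0,0],[0,0,0,0,0,0]])

```text
clock: 11.77
tool_pos: [0.4675, -0.1606, 0.1179]
orientation: [179.9, -0.0, -81.3]
force: [0.7, 0.5, 0.8]
opening: 0.0618
gripper_force: 0.0
```

Request:
play_rows(plan=[[0,0,0,0,0,0],[0,0,0,0,0,0],[0,0,0,0,0,0],[0,0,0,0,0,0],[0,0,0,0,0,0],[0,0,-1,0,0,0],[0,0,-2,0,0,0],[0,0,-3,0,0,0],[0,0,-3,0,0,6.5],[0,0,0,0,0,6.5],[0,0,0,0,0,6.4],[-3.9,0.4,0,0,0,0],[-3.9,0.4,0,0,0,0],[-3.9,0.4,0,0,0,0],[-3.9,0.4,0,0,0,0],[-3.9,0.4,0,0,0,0],[-3.9,0.4,0,0,0,0],[-3.9,0.4,0,0,0,0],[-3.4,0.4,0,0,0,0],[0,0,0,0,0,0]], grip=3.8)

```text
clock: 13.43
tool_pos: [0.4939, 0.1521, 0.2083]
orientation: [-179.9, 0.1, -100.5]
force: [0.4, -0.3, 0.2]
opening: 0.0451
gripper_force: 30.0
```

```bash
python3 - <<'E'
from h import *
s=save('wrist','w4');np.save('s.npy',s,allow_pickle=True)
for b in blobs(s,(95,90,120),(125,255,255),.034,None,300): print('pk',*b)
for b in blobs(s,(0,0,200),(180,60,255),.034,None,20): print('white',*b)
spots('wrist',['slot','case']);spots('wrist',['pocket_0'],n=5)
E
python3 to.py 483.5 147 120 -100.7
```

```text
pk [338. 130.] [468.3  72.4  63.5 190.6] -10.7
white [378. 478.] [480.6 485.5   5.2  22.9] 78.9
white [259. 475.] [631.4 453.9  16.1  36.3] 42.1
white [117. 473.] [810.3 419.2  28.  251.9] 81.8
white [553. 360.] [264.5 349.4   5.6  38.8] -3.0
white [609. 277.] [207.  258.7   3.8  18.4] 71.1
white [ 31. 278.] [800.1 149.6   5.4  19.4] -89.1
white [103. 284.] [725.9 169.9   7.6  24.7] -8.7
white [ 86. 287.] [744.5 170.2   9.8  31.7] -10.0
white [162. 266.] [659.8 161.   42.4  44.5] 5.2
white [451. 213.] [366.7 162.5  14.8 101.5] 1.2
white [258. 143.] [535.   63.8  15.   35.9] -11.1
white [300.  93.] [494.4  58.2 132.3 182.3] -10.8
white [556. 153.] [264.9 139.3   5.1 288.9] -0.1
wrist slot [0.5395 0.0678 0.0323] 0.96
wrist case [0.4976 0.0704 0.0008] 0.56
wrist pocket_0 [0.4576 0.0103 0.0216] 0.91
wrist pocket_0 [0.4705 0.1037 0.029 ] 0.84
wrist pocket_0 [0.4628 0.0539 0.0265] 0.63
wrist pocket_0 [0.4817 0.1456 0.034 ] 0.56
turn z 0.0; after turn: x 0.14 y 0.91 z 8.78 cm
```

View pics/w4.png

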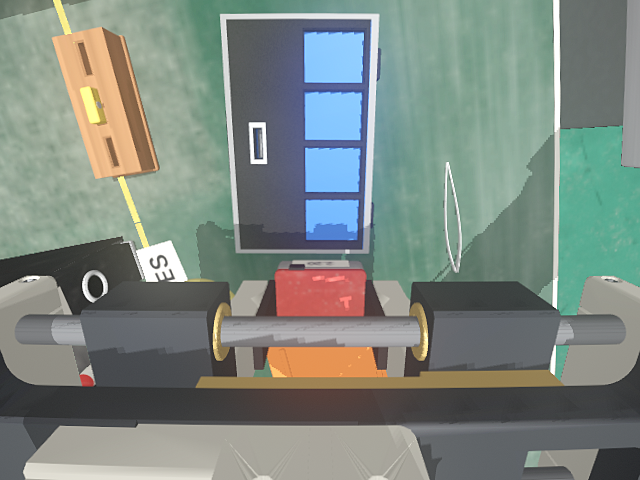

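Run:
```python
from h import *
s=np.load('s.npy',allow_pickle=True).item()
for b in blobs(s,(95,90,120),(125,255,255),.034,(304,20,365,250),300): print('pk',*b)
for b in blobs(s,(0,0,150),(180,60,255),.034,(240,115,275,170),20): print('w',*b)
f=cv2.imread('pics/w1.png')[:,:,::-1]
s1=dict(s);s1['frame']=f;s1['position']=[0.58916325,0.12389008,0.41675038];s1['attitude']=[163.69727,-.008945,-90.25749]
for b in blobs(s1,(95,90,120),(125,255,255),.034,(255,190,460,290),300): print('pk0',*b)
for b in blobs(s1,(0,0,150),(180,60,255),.034,(350,180,395,210),20): print('w0',*b)
```

```text
pk [332. 143.] [466.7  77.   55.  182.2] -10.5
w [258. 142.] [535.   63.8  15.6  35.8] -10.7
pk0 [415. 258.] [456.6   7.9  39.4  50.4] 79.2
pk0 [378. 251.] [465.4  54.3  41.   50.4] 79.2
pk0 [339. 244.] [474.2 101.   41.6  50.4] 79.2
pk0 [301. 237.] [482.9 147.5  41.7  50.4] 79.4
w0 [372. 194.] [534.9  64.1  15.5  36.9] -11.3
```

Request:
play_rows(plan=[[0.16,1.1,0,0,0,0],[0,0,3,0,0,0],[0,0,3,0,0,0],[0,0,3,0,0,0],[0,0,2,0,0,0],[0,0,1,0,0,0],[0,0,1,0,0,0],[0,0,0,0,0,0],[0,0,0,0,0,0],[0,0,0,0,0,0]])

```text
clock: 14.47
tool_pos: [0.4827, 0.1479, 0.0788]
orientation: [-179.9, 0.1, -100.7]
force: [0.6, 0.4, 0.1]
opening: 0.0452
gripper_force: 30.0
```

```bash
python3 to.py 481.5 147.2 60 -100.7
python3 - <<'E'
from h import *
s=save('wrist','w5'); print(get_obs()['force'],get_obs()['opening'])
E
```

```text
turn z 0.0; after turn: x 0.09 y 0.10 z 1.88 cm
[-0.07126764  0.24966775 -0.75445997] 0.04527026727567511
```

View pics/w5.png

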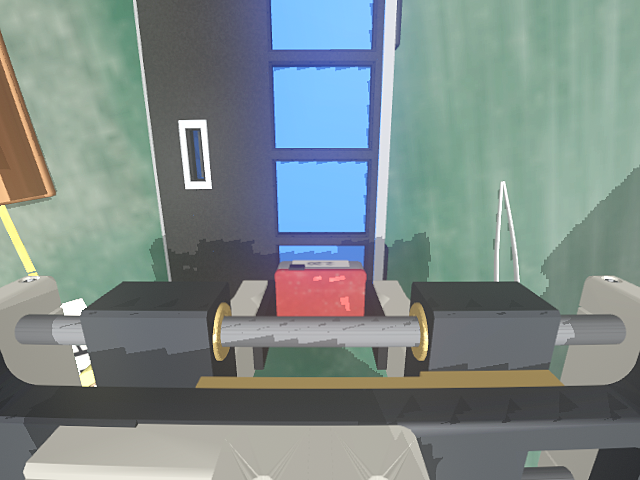

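The box hangs level over the end pocket, lined up with the row (x 277–370). Lowering.

Request:
play_rows(plan=[[0.09,0.1,0,0,0,0],[0,0,0.5,0,0,0],[0,0,0.5,0,0,0],[0,0,0.3,0,0,0],[0,0,0.3,0,0,0],[0,0,0,0,0,0],[0,0,0,0,0,0]])

```text
clock: 15.1
tool_pos: [0.4806, 0.1468, 0.0612]
orientation: [180.0, -0.0, -100.7]
force: [0.4, -0.2, -0.4]
opening: 0.0452
gripper_force: 30.0
```

Request:
play_rows(plan=[[0,0,0.2,0,0,0],[0,0,0.2,0,0,0],[0,0,0,0,0,0],[0,0,0,0,0,0]])

```text
clock: 15.43
tool_pos: [0.4811, 0.1471, 0.0596]
orientation: [-179.9, 0.0, -100.6]
force: [-7.3, -0.1, 24.1]
opening: 0.0459
gripper_force: 30.0
```

Request:
play_rows(plan=[[0,0,-0.2,0,0,0],[0,0,0,0,0,0],[0,0,0,0,0,0],[0,0,0,0,0,0],[0,0,-1,0,0,0],[0,0,-2,0,0,0],[0,0,-3,0,0,0],[0,0,-3,0,0,0],[0,0,-3,0,0,0],[0,0,-3,0,0,0],[3,0,0,0,0,-6],[4,0.4,0,0,0,-3.5],[4,0.4,0,0,0,0],[4,0.4,0,0,0,0],[4,0.4,0,0,0,0],[0,0,0,0,0,0],[0,0,0,0,0,0]], grip=5.8)

```text
clock: 16.85
tool_pos: [0.4529, -0.0438, 0.2102]
orientation: [-180.0, 0.0, -91.4]
force: [0.1, -0.5, -0.2]
opening: 0.0577
gripper_force: 0.0
```

```bash
python3 - <<'E'
from h import *
s=save('wrist','w6')
spots('wrist',['box_0'],n=6)
E
python3 to.py 460.4 -218 160 -92.8
```

```text
turn z 1.6; after turn: x 17.56 y -1.54 z 5.00 cm
```

View pics/w6.png

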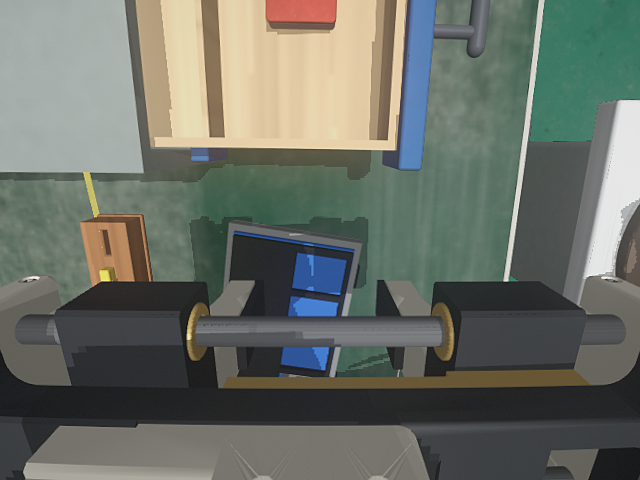

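Drawer ahead with box B at (300,12); pocket row at (310,320). Going to box B.

Request:
play_rows(plan=[[3.5,-0.31,0,0,0,1.4],[3.5,-0.31,0,0,0,0],[3.5,-0.31,0,0,0,0],[3.5,-0.31,0,0,0,0],[3.5,-0.31,1,0,0,0],[0,0,2,0,0,0],[0,0,2,0,0,0],[0,0,1,0,0,0],[0,0,0,0,0,0],[0,0,0,0,0,0]], grip=6.2)

```text
clock: 17.78
tool_pos: [0.4624, -0.2164, 0.1497]
orientation: [179.9, -0.0, -92.5]
force: [-0.1, -0.7, 0.8]
opening: 0.0622
gripper_force: 0.0
```

```bash
python3 - <<'E'
from h import *
s=snapshot('scene'); spots('scene',['box_0'],n=6)
E
python3 to.py 460.4 -218.4 112.5 -92.8
```

```text
scene box_0 [ 0.4554 -0.3217  0.0933] 0.73
scene box_0 [ 0.4593 -0.2705  0.0947] 0.72
scene box_0 [0.486  0.1484 0.0362] 0.51
scene box_0 [ 0.4585 -0.2201  0.0913] 0.5
turn z 0.3; after turn: x 0.19 y 0.25 z 3.82 cm
```

Request:
play_rows(plan=[[0.19,0.25,1.5,0,0,0],[0,0,1.3,0,0,0],[0,0,1.0,0,0,0],[0,0,0,0,0,0],[0,0,0,0,0,0],[0,0,0,0,0,0]])

```text
clock: 18.38
tool_pos: [0.46, -0.2191, 0.1125]
orientation: [-179.9, -0.0, -92.6]
force: [-0.5, 0.3, 0.3]
opening: 0.0618
gripper_force: 0.0
```

```bash
python3 to.py 460.4 -218.4 112.5 -92.8 460.4 -218.4 200 -100.7 472.7 100.7 200 -100.7 472.7 100.7 60 -100.7
```

```text
turn z 0.2; after turn: x -0.07 y -0.03 z -0.00 cm
turn z 7.9; after turn: x -0.00 y 0.00 z -8.75 cm
turn z 0.0; after turn: x -31.58 y 4.72 z -0.00 cm
turn z 0.0; after turn: x -0.00 y 0.00 z 14.00 cm
```

Request:
play_rows(plan=[[0,0,0,0,0,0],[0,0,0,0,0,0],[0,0,0,0,0,0],[0,0,0,0,0,0],[0,0,-1,0,0,0],[0,0,-2,0,0,0],[0,0,-3,0,0,0],[0,0,-3,0,0,3.9],[0,0,0,0,0,4],[-3.9,0.58,0,0,0,0],[-3.9,0.58,0,0,0,0],[-3.9,0.58,0,0,0,0],[-3.9,0.58,0,0,0,0],[-3.9,0.58,0,0,0,0],[-3.9,0.58,0,0,0,0],[-3.9,0.58,0,0,0,0],[-3.9,0.58,1,0,0,0],[0,0,2,0,0,0],[0,0,2,0,0,0],[0,0,2,0,0,0]], grip=3.8)

```text
clock: 20.05
tool_pos: [0.4705, 0.0973, 0.1316]
orientation: [-180.0, 0.0, -100.4]
force: [0.1, 0.3, -0.7]
opening: 0.0461
gripper_force: 30.0
```

Request:
play_rows(plan=[[0,0,0,0,0,0],[0,0,0,0,0,0]])

```text
clock: 20.22
tool_pos: [0.4701, 0.0958, 0.1316]
orientation: [179.9, -0.1, -100.5]
force: [1.0, -0.1, -0.6]
opening: 0.0459
gripper_force: 30.0
```

```bash
python3 to.py 472.7 100.9 64 -100.7
```

```text
turn z 0.2; after turn: x -0.55 y -0.16 z 6.76 cm
```

Request:
play_rows(plan=[[-0.5,-0.16,0,0,0,0.2],[0,0,2,0,0,0],[0,0,2,0,0,0],[0,0,1.5,0,0,0],[0,0,1.2,0,0,0],[0,0,0,0,0,0],[0,0,0,0,0,0]])

```text
clock: 20.8
tool_pos: [0.4738, 0.101, 0.0655]
orientation: [-180.0, 0.0, -100.7]
force: [0.4, 0.7, 0.1]
opening: 0.0462
gripper_force: 30.0
```

```bash
python3 to.py 472.7 100.9 55.5 -100.7
```

```text
turn z -0.0; after turn: x 0.03 y 0.10 z 1.00 cm
```

Request:
play_rows(plan=[[0.03,0.1,0.3,0,0,0],[0,0,0.3,0,0,0],[0,0,0.2,0,0,0],[0,0,0.2,0,0,0],[0,0,0,0,0,0],[0,0,0,0,0,0]])

```text
clock: 21.3
tool_pos: [0.472, 0.1007, 0.0546]
orientation: [-180.0, -0.0, -100.7]
force: [0.0, -1.3, -0.2]
opening: 0.0465
gripper_force: 30.0
```

Request:
play_rows(plan=[[0,0,0,0,0,0],[0,0,0,0,0,0],[0,0,0,0,0,0],[0,0,-1,0,0,0],[0,0,-2,0,0,0],[0,0,-3,0,0,0],[0,0,-3,0,0,0],[0,0,-3,0,0,0],[0,0,-2.5,0,0,0],[0,0,0,0,0,-4.5],[0,0,0,0,0,-4.7],[4,0,0,0,0,0],[4,0,0,0,0,0],[4,0,0,0,0,0],[4,0,0,0,0,0],[0,0,0,0,0,0],[0,0,0,0,0,0]], grip=5.8)

```text
clock: 22.72
tool_pos: [0.4673, -0.0613, 0.1996]
orientation: [180.0, 0.0, -91.7]
force: [-0.2, 0.6, -0.0]
opening: 0.058
gripper_force: 0.0
```

```bash
python3 - <<'E'
from h import *
s=snapshot('scene'); spots('scene',['box_0'],n=6)
E
python3 to.py 456.5 -271.8 155 -91.5
```

```text
scene box_0 [0.4836 0.1472 0.0356] 0.7
scene box_0 [0.4719 0.1007 0.0295] 0.7
scene box_0 [ 0.4606 -0.3219  0.093 ] 0.53
turn z -0.0; after turn: x 21.27 y 0.57 z 4.46 cm
```

Request:
play_rows(plan=[[3.5,0.1,0,0,0,0],[3.5,0.1,0,0,0,0],[0,0,0,0,0,0],[0,0,0,0,0,0]], grip=6.2)

```text
clock: 23.15
tool_pos: [0.4641, -0.1292, 0.1994]
orientation: [180.0, 0.0, -91.5]
force: [-0.4, 0.7, 0.8]
opening: 0.0622
gripper_force: 0.0
```

```bash
python3 bx.py; python3 to.py 456.5 -271.8 155 -91.5
```

```text
[323.  45.] [ 456.9 -270.2   36.6   46.2] long -1.5
wrist box_0 [ 0.4536 -0.2663  0.0908] 0.87
[ 0.46421278 -0.12816173  0.19951779] [ 1.79998591e+02  6.54721277e-03 -9.14393539e+01]
turn z 0.1; after turn: x 14.38 y 0.40 z 4.45 cm
```

C is where it was. Go, descend in one.

Request:
play_rows(plan=[[3.55,0.1,0,0,0,0],[3.55,0.1,0,0,0,0],[3.55,0.1,0,0,0,0],[3.5,0.1,0.5,0,0,0],[0,0,2,0,0,0],[0,0,2,0,0,0],[0,0,0,0,0,0],[0,0,0,0,0,0]])

```text
clock: 23.92
tool_pos: [0.4562, -0.2694, 0.1541]
orientation: [179.9, 0.0, -91.4]
force: [0.1, -0.1, 0.5]
opening: 0.0621
gripper_force: 0.0
```

```bash
python3 to.py 456.5 -271.5 113 -91.5
```

```text
turn z 0.1; after turn: x 0.21 y -0.03 z 4.11 cm
```

Request:
play_rows(plan=[[0.2,0,1.5,0,0,0],[0,0,1.5,0,0,0],[0,0,1.1,0,0,0],[0,0,0,0,0,0],[0,0,0,0,0,0],[0,0,0,0,0,0]])

```text
clock: 24.42
tool_pos: [0.4575, -0.2722, 0.1151]
orientation: [-179.9, -0.0, -91.4]
force: [0.1, 0.1, 1.5]
opening: 0.0621
gripper_force: 0.0
```

```bash
python3 to.py 456.5 -271.5 113 -91.5 456.5 -271.5 200 -100.7 463.9 54 200 -100.7
```

```text
turn z 0.1; after turn: x -0.07 y 0.10 z 0.21 cm
turn z 9.2; after turn: x -0.00 y 0.00 z -8.70 cm
turn z 0.0; after turn: x -32.12 y 5.32 z -0.00 cm
```

Request:
play_rows(plan=[[0,0,0.15,0,0,0],[0,0,0,0,0,0],[0,0,0,0,0,0],[0,0,0,0,0,0],[0,0,-1,0,0,0],[0,0,-2,0,0,0],[0,0,-3,0,0,0],[0,0,-3,0,0,4.6],[0,0,0,0,0,4.6],[-4,0.66,0,0,0,0],[-4,0.66,0,0,0,0],[-4,0.66,0,0,0,0],[-4,0.66,0,0,0,0],[-4,0.66,0,0,0,0],[-4,0.66,0,0,0,0],[-4,0.66,0,0,0,0],[-4,0.66,1,0,0,0],[0,0,2,0,0,0],[0,0,2,0,0,0],[0,0,2,0,0,0]], grip=3.8)

```text
clock: 26.08
tool_pos: [0.4638, 0.0528, 0.1322]
orientation: [-179.9, 0.0, -100.6]
force: [-0.1, -0.3, -1.0]
opening: 0.0463
gripper_force: 30.0
```

Request:
play_rows(plan=[[0,0,0,0,0,0],[0,0,0,0,0,0]])

```text
clock: 26.25
tool_pos: [0.4633, 0.0513, 0.1322]
orientation: [179.9, -0.1, -100.7]
force: [-0.3, -0.3, 0.4]
opening: 0.0459
gripper_force: 30.0
```

```bash
python3 to.py 463.9 53.9 66 -100.7
```

```text
turn z 0.0; after turn: x -0.27 y -0.01 z 6.62 cm
```

Request:
play_rows(plan=[[-0.25,0,0,0,0,0],[0,0,2,0,0,0],[0,0,2,0,0,0],[0,0,1.5,0,0,0],[0,0,1.1,0,0,0],[0,0,0,0,0,0],[0,0,0,0,0,0]])

```text
clock: 26.83
tool_pos: [0.4649, 0.0541, 0.067]
orientation: [-180.0, 0.0, -100.7]
force: [-0.7, 0.6, -0.0]
opening: 0.0465
gripper_force: 30.0
```

```bash
python3 to.py 463.9 53.9 55.5 -100.7
```

```text
turn z -0.0; after turn: x 0.04 y 0.09 z 1.15 cm
```

Request:
play_rows(plan=[[0.04,0.09,0.4,0,0,0],[0,0,0.3,0,0,0],[0,0,0.2,0,0,0],[0,0,0.2,0,0,0],[0,0,0,0,0,0],[0,0,0,0,0,0]])

```text
clock: 27.33
tool_pos: [0.4632, 0.0538, 0.0551]
orientation: [180.0, -0.0, -100.7]
force: [0.2, -0.4, -0.4]
opening: 0.0462
gripper_force: 30.0
```

Request:
play_rows(plan=[[0,0,0,0,0,0],[0,0,0,0,0,0],[0,0,0,0,0,0],[0,0,-1,0,0,0],[0,0,-2,0,0,0],[0,0,-3,0,0,0],[0,0,-3,0,0,0],[0,0,-3,0,0,0],[0,0,-2.5,0,0,0],[0,0,0,0,0,-2],[0,0,0,0,0,-2],[4,0,0,0,0,0],[4,0,0,0,0,0],[4,0,0,0,0,0],[4,0,0,0,0,0],[4,0,0,0,0,0],[0,0,0,0,0,0],[0,0,0,0,0,0]], grip=5.8)

```text
clock: 28.83
tool_pos: [0.4392, -0.1469, 0.2]
orientation: [180.0, -0.0, -97.0]
force: [0.5, 0.4, 0.1]
opening: 0.0581
gripper_force: 0.0
```

```bash
python3 bx.py
python3 - <<'E'
from h import *
s=snapshot('scene'); spots('scene',['box_0'],n=6)
E
python3 to.py 452 -325 155 -97
```

```text
[266.   9.] [ 454.  -309.9   10.7   45.9] long -7.4
[ 0.4398179  -0.14485057  0.20008044] [-1.79997305e+02  6.76154766e-03 -9.67519644e+01]
scene box_0 [0.4619 0.0595 0.035 ] 0.7
scene box_0 [0.4702 0.1024 0.0345] 0.68
scene box_0 [ 0.4572 -0.3228  0.0923] 0.62
scene box_0 [0.4852 0.1502 0.0388] 0.47
turn z 0.4; after turn: x 17.83 y -3.39 z 4.51 cm
```

Request:
play_rows(plan=[[3.55,-0.68,0,0,0,0],[3.55,-0.68,0,0,0,0],[3.55,-0.68,0,0,0,0],[3.6,-0.68,0,0,0,0],[3.6,-0.68,0.5,0,0,0.2],[0,0,2,0,0,0],[0,0,2,0,0,0],[0,0,0,0,0,0],[0,0,0,0,0,0],[0,0,0,0,0,0]], grip=6.2)

```text
clock: 29.87
tool_pos: [0.4539, -0.3253, 0.1561]
orientation: [-180.0, -0.0, -96.8]
force: [-0.0, 0.2, 0.4]
opening: 0.0622
gripper_force: 0.0
```

```bash
python3 to.py 452.5 -325 113 -97
```

```text
turn z 0.2; after turn: x -0.02 y 0.14 z 4.31 cm
```

Request:
play_rows(plan=[[0,0.14,1.5,0,0,0],[0,0,1.5,0,0,0],[0,0,1.2,0,0,0],[0,0,0.1,0,0,0],[0,0,0,0,0,0],[0,0,0,0,0,0]])

```text
clock: 30.37
tool_pos: [0.4526, -0.3258, 0.1136]
orientation: [-179.9, -0.0, -96.8]
force: [-0.2, 0.5, 0.9]
opening: 0.0625
gripper_force: 0.0
```

```bash
python3 to.py 452.5 -325 113 -97 452.5 -325 200 -100.7 455.1 7.3 200 -100.7
```

```text
turn z 0.2; after turn: x -0.08 y 0.02 z 0.06 cm
turn z 3.7; after turn: x -0.00 y 0.00 z -8.70 cm
turn z 0.0; after turn: x -32.70 y 5.91 z -0.00 cm
```

Request:
play_rows(plan=[[0,0,0,0,0,0],[0,0,0,0,0,0],[0,0,0,0,0,0],[0,0,0,0,0,0],[0,0,-1,0,0,0],[0,0,-2,0,0,0],[0,0,-3,0,0,0],[0,0,-3,0,0,3.9],[-4.09,0.74,0,0,0,0],[-4.09,0.74,0,0,0,0],[-4.09,0.74,0,0,0,0],[-4.09,0.74,0,0,0,0],[-4.09,0.74,0,0,0,0],[-4.09,0.74,0,0,0,0],[-4.09,0.74,0,0,0,0],[-4.09,0.74,0,0,0,0],[0,0,2.5,0,0,0],[0,0,2.5,0,0,0],[0,0,2,0,0,0],[0,0,0,0,0,0]], grip=3.8)

```text
clock: 32.03
tool_pos: [0.4522, 0.0063, 0.1293]
orientation: [179.7, -0.2, -100.8]
force: [-1.0, -0.2, -1.6]
opening: 0.0461
gripper_force: 30.0
```

Request:
play_rows(plan=[[0,0,0,0,0,0],[0,0,0,0,0,0]])

```text
clock: 32.2
tool_pos: [0.4554, 0.0066, 0.1334]
orientation: [-179.9, 0.0, -100.8]
force: [-0.6, -0.6, -0.4]
opening: 0.0459
gripper_force: 30.0
```

```bash
python3 to.py 455.1 7.6 66 -100.7
```

```text
turn z -0.1; after turn: x -0.09 y 0.05 z 6.74 cm
```

Request:
play_rows(plan=[[-0.09,0.05,0,0,0,0],[0,0,2,0,0,0],[0,0,2,0,0,0],[0,0,1.5,0,0,0],[0,0,1.2,0,0,0],[0,0,0,0,0,0],[0,0,0,0,0,0]])

```text
clock: 32.78
tool_pos: [0.4547, 0.0075, 0.0658]
orientation: [-180.0, -0.0, -100.8]
force: [0.8, 0.1, 0.5]
opening: 0.046
gripper_force: 30.0
```

```bash
python3 to.py 455.1 7.6 55.5 -100.7
```

```text
turn z -0.1; after turn: x -0.02 y -0.04 z 1.03 cm
```

Request:
play_rows(plan=[[0,0,0.3,0,0,0],[0,0,0.3,0,0,0],[0,0,0.2,0,0,0],[0,0,0.2,0,0,0],[0,0,0,0,0,0],[0,0,0,0,0,0]])

```text
clock: 33.28
tool_pos: [0.4542, 0.0076, 0.0551]
orientation: [180.0, -0.0, -100.8]
force: [-0.1, -0.1, 0.1]
opening: 0.0462
gripper_force: 30.0
```

Request:
play_rows(plan=[[0,0,0,0,0,0],[0,0,0,0,0,0],[0,0,0,0,0,0],[0,0,-1,0,0,0],[0,0,-2,0,0,0],[0,0,-3,0,0,0],[0,0,-3,0,0,0],[0,0,-3,0,0,0],[0,0,-2.5,0,0,0],[0,0,0,0,0,-5.3],[0,0,0,0,0,-5.3],[-2,-3.5,0,0,0,0],[-2,-3.5,0,0,0,0],[-2,-3.5,0,0,0,0],[-2,-3.5,0,0,0,0],[0,0,0,0,0,0],[0,0,0,0,0,0]], grip=5.8)

```text
clock: 34.7
tool_pos: [0.5956, 0.088, 0.1984]
orientation: [179.9, -0.1, -90.2]
force: [-1.7, -0.3, -0.3]
opening: 0.0577
gripper_force: 0.0
```

Run:
```python
from h import *
s=save('wrist','w7');np.save('s.npy',s,allow_pickle=True)
for b in blobs(s,(22,120,120),(35,255,255),.046): print('grip',*b)
for b in blobs(s,(3,60,60),(20,200,255),.034,None,500): print('stand',*b)
for b in blobs(s,(0,0,150),(180,60,255),.034,None,50): print('w',*b)
spots('wrist',['gauge_grip','stand','slot']);spots('wrist',['box_0'],n=5)
snapshot('scene');spots('scene',['box_0'],n=5)
print(get_obs()['tool_pos'],get_obs()['orientation'])
```

```text
grip [238. 140.] [663.5   6.2   3.4  29.2] -3.9
stand [367. 372.] [544.2 245.6  15.8  78.4] -88.6
stand [238. 135.] [665.8   6.   52.9 122.3] -1.9
w [555. 458.] [306.4 375.9  19.4  24.4] 2.7
w [230. 454.] [716.2 361.8  91.3 509. ] -89.2
w [414. 361.] [494.7 233.1  23.2  36.7] -1.5
w [263. 349.] [654.7 216.9   6.1  22.4] 90.0
w [320. 331.] [594.1 199.1  25.  258.3] 89.4
w [ 53. 333.] [877.9 196.9  10.2  24. ] -3.4
w [307. 298.] [608.9 158.3  16.   36.3] -0.5
w [408. 298.] [507.7 159.4  28.   58.5] 39.2
w [ 31. 292.] [895.9 151.3  34.4  70.7] -84.6
w [440. 272.] [477.3 130.8   3.7  32.7] 79.0
w [232. 288.] [679.3 153.4  49.6  53. ] -8.2
w [614. 317.] [292.6 190.5  73.2 160. ] 15.9
w [306. 249.] [609.1 107.6   7.6  19.1] -0.7
w [385. 205.] [534.7  64.5  15.6  36.8] -10.6
w [290. 125.] [624.8  -1.8 110.1 168.2] 2.3
w [479. 164.] [450.1  27.5 249.9 308.5] -81.2
w [102. 138.] [800.5   5.  227.9 231.9] -89.1
wrist gauge_grip [0.6718 0.0061 0.0375] 0.73
wrist stand [ 0.6691  0.007  -0.0014] 0.94
wrist slot [0.5377 0.0672 0.0315] 0.96
wrist box_0 [0.4502 0.0076 0.0308] 0.78
wrist box_0 [0.4608 0.0619 0.0347] 0.75
wrist box_0 [0.4723 0.1023 0.0313] 0.72
wrist box_0 [0.4797 0.1452 0.0357] 0.61
scene box_0 [0.4756 0.098  0.0347] 0.77
scene box_0 [0.4828 0.1522 0.0388] 0.7
scene box_0 [0.4575 0.012  0.0344] 0.55
scene box_0 [0.4604 0.0613 0.0373] 0.52
[0.59403681 0.08672494 0.20083911] [-1.79947064e+02  2.65820765e-02 -9.02077634e+01]
```

View pics/w7.png

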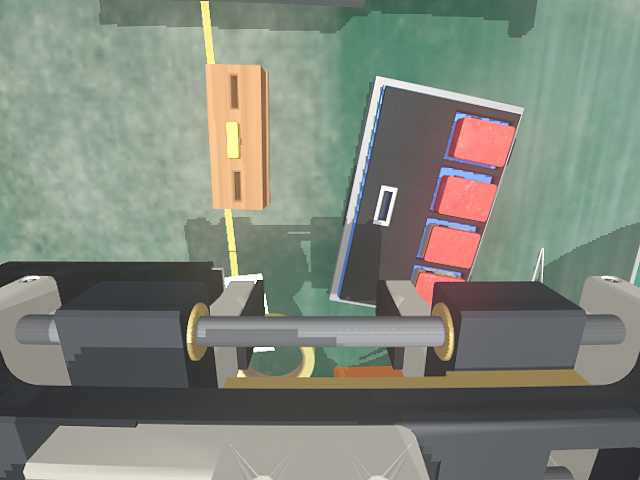

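All four red boxes sit in their pockets (485,140)…(438,288); the slot is at (385,206) and the grip at (233,140). Now the gauge.

```bash
python3 to.py 667 6.5 100 -91.9
```

```text
turn z 1.7; after turn: x 7.78 y -7.56 z 10.08 cm
```

Request:
play_rows(plan=[[2.6,-2.5,0,0,0,1.7],[2.6,-2.5,0,0,0,0],[2.6,-2.5,0,0,0,0],[0,0,2.5,0,0,0],[0,0,2.5,0,0,0],[0,0,2.5,0,0,0],[0,0,2.5,0,0,0],[0,0,0,0,0,0],[0,0,0,0,0,0],[0,0,0,0,0,0]], grip=3)

```text
clock: 35.88
tool_pos: [0.6686, 0.0074, 0.102]
orientation: [-179.9, 0.0, -91.9]
force: [0.7, 1.1, 0.7]
opening: 0.0303
gripper_force: 0.0
```

```bash
python3 to.py 667 6.5 55 -91.9;python3 - <<'E'
from h import *
s=save('wrist','w8')
E
```

```text
turn z 0.0; after turn: x 0.10 y 0.15 z 4.70 cm
```

View pics/w8.png

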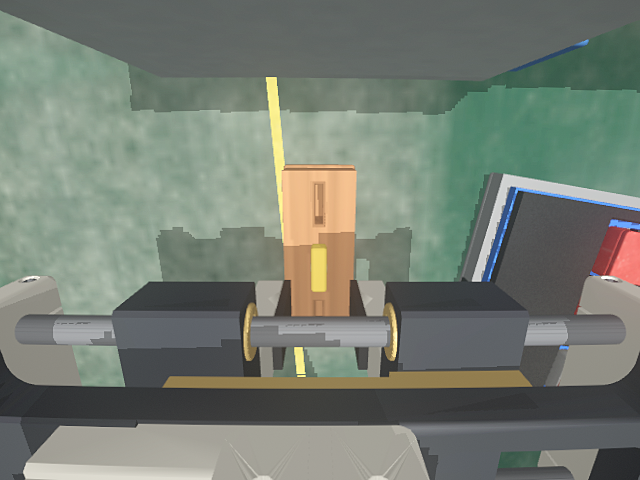

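Run:
```python
from h import *
s=snapshot('wrist')
for b in blobs(s,(22,120,120),(35,255,255),.046,(300,230,340,300)): print('grip',*b)
print(get_obs()['tool_pos'])
```

```text
grip [319. 267.] [669.2   4.2   9.   30.7] -1.8
[0.66890466 0.00769134 0.10249285]
```

Request:
play_rows(plan=[[0.1,0.03,1.5,0,0,0],[0,0,1.5,0,0,0],[0,0,1.2,0,0,0],[0,0,0.4,0,0,0],[0,0,0,0,0,0],[0,0,0,0,0,0]])

```text
clock: 36.48
tool_pos: [0.6679, 0.0065, 0.0548]
orientation: [-179.9, 0.0, -91.9]
force: [-0.2, -0.3, 0.7]
opening: 0.0296
gripper_force: 0.0
```

Request:
play_rows(plan=[[0,0,0,0,0,0],[0,0,0,0,0,0],[0,0,0,0,0,0],[0,0,0,0,0,0],[0,0,0,0,0,0],[0,0,-0.5,0,0,0],[0,0,-1.5,0,0,0],[0,0,-2,0,0,0],[0,0,-3,0,0,0],[0,0,-3,0,0,0],[0,0,0,0,0,4.5],[0,0,0,0,0,4.4],[0,0,0,0,0,0],[0,0,0,0,0,0]], grip=0.4)

```text
clock: 37.65
tool_pos: [0.6668, 0.0063, 0.1539]
orientation: [179.9, -0.0, -100.7]
force: [0.8, 0.3, -0.2]
opening: 0.0093
gripper_force: 30.0
```

```bash
python3 - <<'E'
from h import *
s=save('wrist','w9')
o=get_obs();print(o['tool_pos'],o['orientation'])
for b in blobs(s,(22,120,120),(35,255,255),o['tool_pos'][2]-.0088,(290,230,350,320)): print('grip',*b)
E
python3 to.py 534.9 64.1 120 -100.8
```

```text
[0.66680953 0.0062966  0.1536894 ] [ 1.79934334e+02 -2.35933768e-02 -1.00649691e+02]
grip [320. 294.] [665.2  -1.    9.9  22.9] -10.7
turn z 0.2; after turn: x -3.21 y 14.04 z 3.37 cm
```

View pics/w9.png

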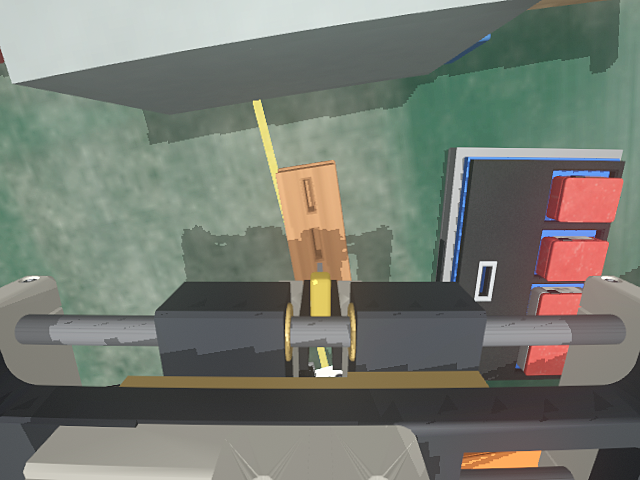

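Gauge held straight at (320,290). Move over the slot.

Request:
play_rows(plan=[[-0.8,3.5,0,0,0,0.1],[-0.8,3.5,0,0,0,0],[-0.8,3.5,0,0,0,0],[-0.8,3.5,0,0,0,0],[0,0,1.5,0,0,0],[0,0,1.5,0,0,0],[0,0,0.8,0,0,0],[0,0,0,0,0,0],[0,0,0,0,0,0],[0,0,0,0,0,0]])

```text
clock: 38.53
tool_pos: [0.5365, 0.0641, 0.1163]
orientation: [-180.0, -0.0, -100.9]
force: [-0.2, -0.9, -0.1]
opening: 0.0096
gripper_force: 30.0
```

```bash
python3 to.py 534.8 63.6 84 -100.8
```

```text
turn z -0.1; after turn: x 0.08 y 0.15 z 3.23 cm
```

Request:
play_rows(plan=[[0.08,0.15,1,0,0,0],[0,0,1,0,0,0],[0,0,0.8,0,0,0],[0,0,0.4,0,0,0],[0,0,0,0,0,0],[0,0,0,0,0,0],[0,0,0,0,0,0]])

```text
clock: 39.12
tool_pos: [0.5345, 0.0638, 0.0842]
orientation: [-180.0, -0.0, -100.9]
force: [-0.2, 0.6, -0.8]
opening: 0.0095
gripper_force: 30.0
```

```bash
python3 to.py 534.8 63.6 80 -100.8
python3 - <<'E'
from h import *
print(get_obs()['tool_pos'])
s=save('wrist','w10'); c=s['frame'][180:360,220:420,::-1]; cv2.imwrite('pics/w10c.png',cv2.resize(c,(660,594),interpolation=cv2.INTER_CUBIC))
E
```

```text
turn z -0.1; after turn: x 0.01 y -0.03 z 0.42 cm
[0.53450936 0.06376975 0.08421571]
```

View pics/w10c.png

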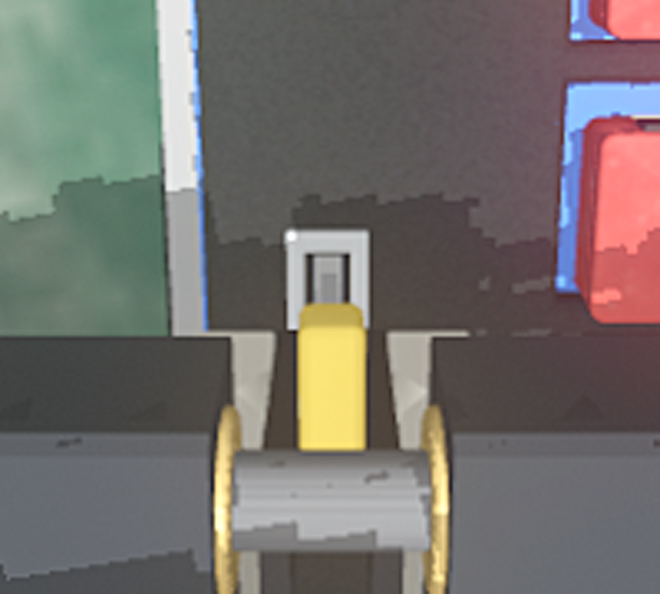

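The blade lines up with the slot (frame centre column 328, grip 331). Descend.

Request:
play_rows(plan=[[0,0,0.3,0,0,0],[0,0,0.3,0,0,0],[0,0,0.2,0,0,0],[0,0,0.2,0,0,0],[0,0,0,0,0,0],[0,0,0,0,0,0]])

```text
clock: 39.67
tool_pos: [0.5342, 0.0637, 0.0739]
orientation: [180.0, -0.0, -100.9]
force: [0.0, -0.1, -1.1]
opening: 0.0094
gripper_force: 30.0
```

In the slot, no force. Press home.

Request:
play_rows(plan=[[0,0,0.4,0,0,0],[0,0,0.4,0,0,0],[0,0,0.4,0,0,0],[0,0,0.3,0,0,0],[0,0,0.2,0,0,0],[0,0,0.2,0,0,0],[0,0,0,0,0,0],[0,0,0,0,0,0]])

```text
clock: 40.33
tool_pos: [0.5343, 0.0637, 0.055]
orientation: [180.0, -0.0, -100.9]
force: [-0.5, -0.8, -0.7]
opening: 0.01
gripper_force: 30.0
```

Request:
play_rows(plan=[[0,0,0.15,0,0,0],[0,0,0,0,0,0],[0,0,0,0,0,0]])

```text
clock: 40.58
tool_pos: [0.5345, 0.0638, 0.0545]
orientation: [-180.0, 0.0, -100.9]
force: [-3.6, -0.2, 8.1]
opening: 0.0098
gripper_force: 30.0
```

Request:
play_rows(plan=[[0,0,0,0,0,0],[0,0,0,0,0,0],[0,0,0,0,0,0],[0,0,-1,0,0,0],[0,0,-2,0,0,0],[0,0,-3,0,0,0],[0,0,-4,0,0,0],[0,0,-4,0,0,-5],[0,0,-2,0,0,-5],[-3.8,0.25,0,0,0,0],[-3.8,0.25,0,0,0,0],[-3.8,0.25,0,0,0,0],[-3.8,0.25,0,0,0,0],[-3.8,0.25,0,0,0,0],[-3.8,0.25,0,0,0,0],[-3.8,0.25,0,0,0,0],[-3.8,0.25,0,0,0,0],[-3.8,0.25,0,0,0,0],[-3.8,0.25,0,0,0,0],[0,0,0,0,0,0]], grip=3.5)

```text
clock: 42.25
tool_pos: [0.5145, 0.4498, 0.2131]
orientation: [-180.0, 0.0, -90.7]
force: [-0.1, 0.2, 0.9]
opening: 0.0351
gripper_force: 0.0
```

Run:
```python
from h import *
s=save('wrist','w11');np.save('s.npy',s,allow_pickle=True)
for b in blobs(s,(5,120,60),(18,255,255),.032,None,2000): print('lid',*b)
spots('wrist',['lid_handle','lid_rim','gauge_grip','tape_roll']);spots('wrist',['box_0'],n=4)
snapshot('scene');spots('scene',['box_0','gauge_grip','lid_handle'],n=4)
print(get_obs()['tool_pos'],get_obs()['orientation'])
```

```text
lid [325. 129.] [508.4 371.4 138.  217.5] 1.1
wrist lid_handle [0.5083 0.3765 0.0492] 0.75
scene box_0 [0.4719 0.1    0.0327] 0.77
scene box_0 [0.4648 0.0578 0.037 ] 0.76
scene box_0 [0.4836 0.1508 0.0355] 0.66
scene box_0 [0.456  0.0127 0.0359] 0.55
scene gauge_grip [0.5322 0.0624 0.0413] 0.38
scene lid_handle [0.5086 0.3744 0.0496] 0.86
[0.51552722 0.44333568 0.21410306] [-1.79982929e+02  2.82587659e-02 -9.09509936e+01]
```

View pics/w11.png

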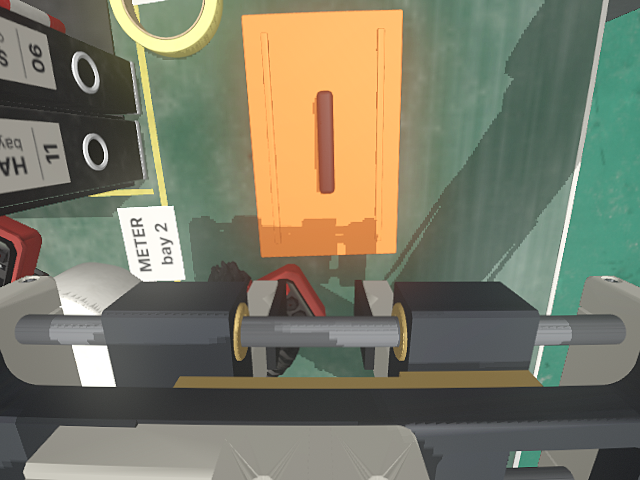

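The lid lies at (325,132), handle at (325,142), tape clear at (165,20). Grasp the handle.

```bash
python3 to.py 508.4 371.2 53 -88.9
```

```text
turn z -2.1; after turn: x 7.20 y 0.85 z 16.11 cm
```

Request:
play_rows(plan=[[2.4,0.28,0,0,0,-2.1],[2.4,0.28,0,0,0,0],[2.4,0.28,2,0,0,0],[0,0,3,0,0,0],[0,0,3,0,0,0],[0,0,3,0,0,0],[0,0,0,0,0,0],[0,0,0,0,0,0],[0,0,0,0,0,0]])

```text
clock: 43.5
tool_pos: [0.5084, 0.3726, 0.1053]
orientation: [-179.9, 0.1, -88.8]
force: [0.0, 0.3, 1.1]
opening: 0.0349
gripper_force: 0.0
```

```bash
python3 to.py 508.4 371.2 53.5 -88.9
```

```text
turn z 0.1; after turn: x 0.14 y 0.00 z 5.18 cm
```

Request:
play_rows(plan=[[0.14,0,2,0,0,0],[0,0,1.5,0,0,0],[0,0,1.2,0,0,0],[0,0,0.4,0,0,0],[0,0,0,0,0,0],[0,0,0,0,0,0]])

```text
clock: 44.0
tool_pos: [0.508, 0.3712, 0.0537]
orientation: [-179.9, 0.0, -88.8]
force: [0.3, 0.6, -0.3]
opening: 0.0352
gripper_force: 0.0
```

Request:
play_rows(plan=[[0,0,0,0,0,0],[0,0,0,0,0,0],[0,0,0,0,0,0],[0,0,0,0,0,0],[0,0,0,0,0,0],[0,0,0,0,0,0]], grip=0.8)

```text
clock: 44.5
tool_pos: [0.5079, 0.3709, 0.0532]
orientation: [-180.0, 0.0, -88.8]
force: [-0.3, -0.5, 4.2]
opening: 0.0136
gripper_force: 30.0
```

```bash
python3 to.py 508.4 371.2 150 -88.9 508.4 371.2 150 -100.8 497.2 71 150 -100.8
```

```text
turn z 0.1; after turn: x -0.03 y -0.06 z -9.68 cm
turn z 11.9; after turn: x -0.00 y 0.00 z -0.00 cm
turn z 0.0; after turn: x 29.70 y -4.53 z -0.00 cm
```

Request:
play_rows(plan=[[0,0,-0.5,0,0,0],[0,0,-1,0,0,0],[0,0,-2,0,0,0],[0,0,-2,0,0,0],[0,0,-2,0,0,0],[0,0,-2,0,0,0],[0,0,0,0,0,4],[0,0,0,0,0,4],[0,0,0,0,0,4],[2.7,-0.41,0,0,0,0],[2.7,-0.41,0,0,0,0],[2.7,-0.41,0,0,0,0],[2.7,-0.41,0,0,0,0],[2.7,-0.41,0,0,0,0],[2.7,-0.41,0,0,0,0],[2.7,-0.41,0,0,0,0],[2.7,-0.41,0,0,0,0],[2.7,-0.41,0,0,0,0],[2.7,-0.41,0,0,0,0],[2.7,-0.41,0,0,0,0]])

```text
clock: 46.17
tool_pos: [0.4955, 0.069, 0.148]
orientation: [180.0, 0.0, -100.8]
force: [0.2, -0.2, -3.4]
opening: 0.0137
gripper_force: 30.0
```

Request:
play_rows(plan=[[0,0,0,0,0,0],[0,0,0,0,0,0],[0,0,0,0,0,0]])

```text
clock: 46.42
tool_pos: [0.4962, 0.0704, 0.148]
orientation: [-180.0, 0.0, -100.8]
force: [-0.3, 0.2, -2.3]
opening: 0.0136
gripper_force: 30.0
```

```bash
python3 to.py 497.2 71 95 -100.8;  python3 - <<'E'
from h import *
s=save('wrist','w12');np.save('s.npy',s,allow_pickle=True)
o=get_obs();print(o['tool_pos'],o['orientation'])
for b in blobs(s,(5,120,60),(18,255,255),o['tool_pos'][2]-.0213,None,2000): print('lid',*b)
E
```

```text
turn z -0.0; after turn: x -0.08 y -0.09 z 5.30 cm
[0.49632593 0.07085094 0.1479288 ] [-1.79980433e+02  2.58798458e-02 -1.00795755e+02]
lid [ 86. 206.] [594.1   2.   41.7  77. ] -1.9
lid [322. 187.] [485.9  18.  109.3 137.2] 79.1
```

View pics/w12.png

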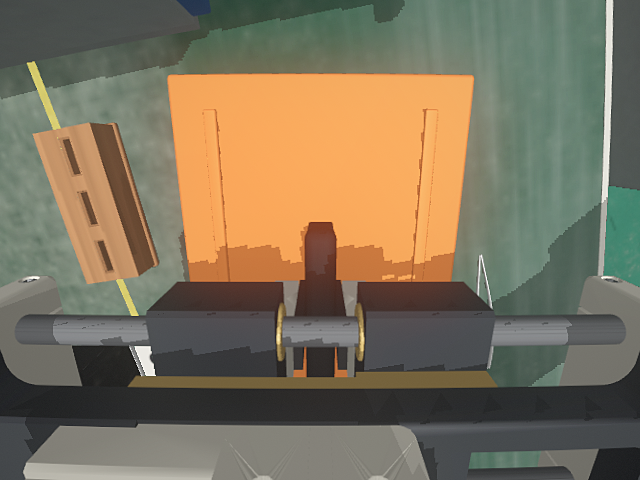

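Lid is square in the hand (edges 169–473, top row 75). Lower it.

Request:
play_rows(plan=[[-0.03,-0.09,0.5,0,0,0],[0,0,1.5,0,0,0],[0,0,1.5,0,0,0],[0,0,1.2,0,0,0],[0,0,0.6,0,0,0],[0,0,0,0,0,0],[0,0,0,0,0,0],[0,0,0,0,0,0]])

```text
clock: 47.13
tool_pos: [0.4977, 0.071, 0.0951]
orientation: [-180.0, 0.0, -100.8]
force: [-0.3, 0.8, -2.7]
opening: 0.014
gripper_force: 30.0
```

```bash
python3 to.py 497.2 70.7 83 -100.8
```

```text
turn z 0.0; after turn: x 0.04 y 0.04 z 1.21 cm
```

Request:
play_rows(plan=[[0.04,0.04,0.4,0,0,0],[0,0,0.3,0,0,0],[0,0,0.3,0,0,0],[0,0,0.2,0,0,0],[0,0,0,0,0,0],[0,0,0,0,0,0]])

```text
clock: 47.63
tool_pos: [0.4966, 0.0701, 0.0825]
orientation: [180.0, -0.0, -100.8]
force: [0.6, -0.5, -2.8]
opening: 0.0141
gripper_force: 30.0
```

Request:
play_rows(plan=[[0.02,0,0.3,0,0,0],[0,0,0.3,0,0,0],[0,0,0.2,0,0,0],[0,0,0.2,0,0,0],[0,0,0,0,0,0],[0,0,0,0,0,0]])

```text
clock: 48.13
tool_pos: [0.4965, 0.0699, 0.0731]
orientation: [180.0, -0.0, -100.8]
force: [-3.8, -0.6, 7.2]
opening: 0.0137
gripper_force: 30.0
```

Seated (same height offset as on the bench + 20 mm, contact 10 N). Release and go back to the drawer.

Request:
play_rows(plan=[[0,0,0,0,0,0],[0,0,0,0,0,0],[0,0,0,0,0,0],[0,0,0,0,0,0],[0,0,-1,0,0,0],[0,0,-2,0,0,0],[0,0,-3,0,0,-7],[0,0,-3,0,0,-7],[0,0,-3,0,0,-7],[0,0,-2,0,0,-7],[0,0,0,0,0,-7],[0,0,0,0,0,-7],[0,0,0,0,0,-7],[0,0,0,0,0,-7],[0,0,0,0,0,-7],[0,0,0,0,0,-7],[0,0,0,0,0,-7],[0,0,0,0,0,-7],[0,0,0,0,0,-7],[0,0,0,0,0,-7]], grip=3.5)

```text
clock: 49.8
tool_pos: [0.4966, 0.07, 0.2134]
orientation: [-180.0, -0.0, -2.4]
force: [-0.2, -0.6, 0.1]
opening: 0.0351
gripper_force: 0.0
```

```bash
python3 - <<'E'
from h import *
s=save('side','side9');spots('side',['lid_rim','lid_handle','unit_drawer0_handle','tape_roll'])
s=save('scene','sc9');spots('scene',['lid_rim','lid_handle','unit_drawer0_handle'])
cv2.imwrite('pics/sc9c.png',cv2.resize(s['frame'][200:380,200:440,::-1],(800,600)))
o=get_obs();print(o['tool_pos'],o['orientation'])
E
python3 to.py 370 -240 200 -2.2
```

```text
side lid_rim [0.4969 0.0683 0.0173] 0.88
side lid_handle [0.4988 0.0727 0.0759] 0.67
side lid_handle [ 0.6489  0.242  -0.0033] 0.38
side unit_drawer0_handle [ 0.3475 -0.2395  0.1079] 0.71
side unit_drawer0_handle [0.5002 0.0727 0.0723] 0.46
side tape_roll [ 6.485e-01  2.394e-01 -2.000e-04] 0.64
side tape_roll [3.596e-01 1.778e-01 1.000e-04] 0.21
scene lid_rim [0.4969 0.0709 0.0184] 0.84
scene lid_handle [0.4967 0.0752 0.07  ] 0.98
scene unit_drawer0_handle [ 0.3441 -0.2386  0.111 ] 0.89
[0.49658626 0.07002848 0.2126695 ] [ 1.79999800e+02 -1.93639268e-03 -2.88571625e+00]
turn z -0.7; after turn: x -11.46 y 31.47 z 1.27 cm
```

View pics/sc9c.png

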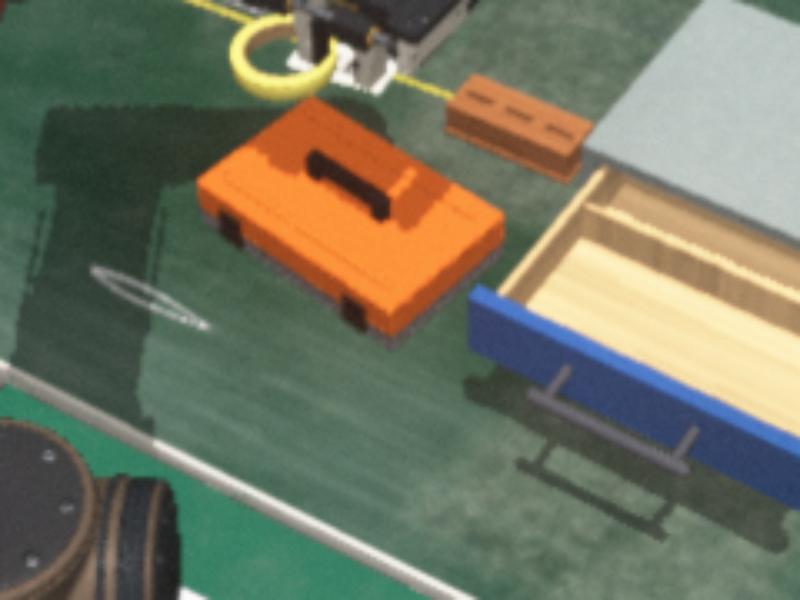

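The lid sits flush on the case, and the drawer is empty and still out. Push it shut.

Request:
play_rows(plan=[[-1.3,3.5,0,0,0,-0.7],[-1.3,3.5,0,0,0,0],[-1.3,3.5,0,0,0,0],[-1.3,3.5,0,0,0,0],[-1.3,3.5,0,0,0,0],[-1.3,3.5,0,0,0,0],[-1.3,3.5,0,0,0,0],[-1.3,3.5,0,0,0,0],[-1.3,3.5,0,0,0,0],[0,0,0,0,0,0],[0,0,0,0,0,0],[0,0,0,0,0,0]], grip=0)

```text
clock: 51.25
tool_pos: [0.3676, -0.2405, 0.2126]
orientation: [-180.0, 0.0, -2.2]
force: [-0.1, 0.4, -0.0]
opening: 0.0004
gripper_force: 0.0
```

```bash
python3 to.py 366 -239.5 114 -2.2
```

```text
turn z -0.0; after turn: x -0.16 y -0.10 z 9.86 cm
```

Request:
play_rows(plan=[[-0.15,-0.1,2,0,0,0],[0,0,2,0,0,0],[0,0,1.5,0,0,0],[0,0,1,0,0,0],[0,0,1,0,0,0],[0,0,1,0,0,0],[0,0,1.2,0,0,0],[0,0,0,0,0,0],[0,0,0,0,0,0]])

```text
clock: 52.0
tool_pos: [0.3666, -0.2383, 0.1154]
orientation: [-180.0, 0.1, -2.0]
force: [0.1, 0.2, 0.3]
opening: 0.0002
gripper_force: 0.0
```

Request:
play_rows(plan=[[0.4,0,0,0,0,0],[0.5,0,0,0,0,0],[1,0,0,0,0,0],[1.5,0,0,0,0,0],[1.5,0,0,0,0,0],[1.5,0,0,0,0,0],[1.5,0,0,0,0,0],[1.5,0,0,0,0,0],[1.5,0,0,0,0,0],[1.5,0,0,0,0,0],[1.3,0,0,0,0,0],[0.6,0,0,0,0,0],[0.5,0,0,0,0,0],[0.4,0,0,0,0,0],[0,0,0,0,0,0],[0,0,0,0,0,0]])

```text
clock: 53.33
tool_pos: [0.5182, -0.2448, 0.1157]
orientation: [-180.0, -0.0, -2.1]
force: [-1.3, -0.2, 0.1]
opening: 0.0002
gripper_force: 0.0
```

Request:
play_rows(plan=[[0.3,0,0,0,0,0],[0.3,0,0,0,0,0],[0.3,0,0,0,0,0],[0.2,0,0,0,0,0],[0,0,0,0,0,0],[0,0,0,0,0,0]])

```text
clock: 53.83
tool_pos: [0.5244, -0.245, 0.1151]
orientation: [-179.9, 0.5, -2.2]
force: [-15.6, 3.3, 9.6]
opening: 0.0007
gripper_force: 7.7
```

Request:
play_rows(plan=[[0.2,0,0,0,0,0],[0,0,0,0,0,0],[0,0,0,0,0,0]])

```text
clock: 54.08
tool_pos: [0.5244, -0.245, 0.115]
orientation: [-179.9, 0.7, -2.2]
force: [-21.3, 3.2, 15.8]
opening: 0.0004
gripper_force: 11.0
```

Request:
play_rows(plan=[[-0.6,0,0,0,0,0],[-0.4,0,0,0,0,0],[0,0,0,0,0,0],[0,0,-1,0,0,0],[0,0,-2,0,0,0],[0,0,-3,0,0,0],[0,0,-3,0,0,0],[0,0,-3,0,0,0],[-1,-3,-2,0,0,0],[-1,-3,0,0,0,0],[-1,-3,0,0,0,0],[0,0,0,0,0,0],[0,0,0,0,0,0]])

```text
clock: 55.17
tool_pos: [0.495, -0.1526, 0.2572]
orientation: [-180.0, -0.2, -1.9]
force: [0.4, -0.3, 0.7]
opening: 0.0004
gripper_force: 0.0
```

Run:
```python
from h import *
for c in ['scene','side']:
    s=save(c,c+'10');spots(c,['lid_rim','lid_handle','unit_drawer0_handle','unit','tape_roll','tweezers'],n=1)
```

```text
scene lid_rim [0.4947 0.069  0.0161] 0.81
scene lid_handle [0.495  0.0737 0.069 ] 0.81
scene unit_drawer0_handle [ 0.4976 -0.2446  0.111 ] 0.87
scene unit [ 0.6533 -0.251  -0.0023] 0.97
scene tape_roll [0.6491 0.2425 0.001 ] 0.56
scene tweezers [ 0.3598  0.1723 -0.0038] 0.44
side lid_rim [0.4947 0.0713 0.0161] 0.75
side lid_handle [0.4986 0.0762 0.0709] 0.9
side unit_drawer0_handle [ 0.5013 -0.2441  0.1112] 0.68
side tape_roll [0.6488 0.2394 0.003 ] 0.58
side tweezers [0.3581 0.1803 0.0004] 0.61
```

```bash
python3 -c "from h import *;print(close_job())"
```

```text
the job is handed in; nothing more can be done
None
```

I handed the job in at about 55 s: four boxes are in their pockets, the gauge is home in the slot, the lid is seated flush and the drawer is pushed hard shut. The tape roll and tweezers were never touched, but `close_job()` returned no verdict, so this rests on my camera and force readings.

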